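Seat the vial drawer and hold the inspection mirror on its target

ROBOT

A 6-joint arm with a two-finger parallel gripper is mounted at the origin on the work surface. World frame = base frame: x ahead of the robot, y to its left, z up, the work surface at z = 0. Lengths are in m, angles in rad, forces in N, time in s.
With the tool pointing down it reaches from about 0.3 to 0.875 m from the base axis. Payload 6.4 kg.
Tool frame: the origin (TCP) lies midway between the tips of the shut fingers; the grasp point (between the pads) lies 19 mm behind it; x points along the fingers, y is the direction in which the jaws open and shut, and the axes are right-handed (so a half turn about x gives the same grasp; the last joint's range is limited). The gripper opens to 85 mm and grips with 20 to 120 N. Pads are 22 mm wide; open, the fingers measure 114 mm over their backs; the gripper's body (76 mm by 85 mm) begins 54 mm behind the grasp point. The pads swing forward as they close: fully open they stand 13 mm farther back than shut.
Start: joints at [0.942, 0.181, 1.607, -0, 1.354, -0.206], TCP at [0.236, 0.524, 0.231] pointing down, gripper open.
Joint ranges: [-2.99, 2.99], [-0.89, 2.07], [0.3, 2.58], [-1.14, 4.28], [0, 2.63], [-3.12, 3.12]. Speed limits (rad/s): [2.57, 2.57, 3.01, 3.14, 3.14, 3.14].

INTERFACE

Orientations are given as a unit quaternion [w, x, y, z].
In Python, from bench import ctrl gives the robot as it stands.
- The arm moves only by the tool step_arm, never from a script. Its argument "motion" is a list of rows, each a list of 7 numbers: the shift along the tool's x, y, z in mm, then the turn, a rotation vector about the tool's x, y, z in degrees, then the closure in counts, from 0 (fully open) to 255 (shut). In form: [[tx, ty, tz, rx, ry, rz, hand], ...]. A call has 1 to 10 rows; each row is the pose to reach, as a shift and turn from the pose commanded when the call began, along the tool's axes at that moment; what a row does not reach only later rows make up. A row lasts 1/8 s, in which the tool goes at most 62.5 mm and 10.7 degrees, less where a joint would pass 70% of its speed; a pose out of reach is approached as far as the arm can. A call with a gripper value outside its range is refused whole. The fingers move at their own pace and stop on an object; the grip force is fixed at half the most. Time passes only in rows, so rows that repeat a pose let the fingers close. It gives the time, the measured TCP pose, the force and the opening at its end, in the units of the state.
- ctrl.get_obs(): the state, without advancing time (a new reading comes with each control period).
- ctrl.camera(name): name is "scene" or "top"; returns (picture, depth): 420x560x3 uint8, red, green, blue; 420x560 float32, m along the optical axis (not along the pixel's ray), 0 where there is no reading.
- ctrl.camera_info(name): a dict with "fx", "fy", "cx", "cy" (pixels), "dist_coeffs" ([k1, k2, p1, p2, k3] as OpenCV has them; the pictures are not rectified), "T" (4x4, takes a point from camera to world coordinates). Camera axes: x right, y down, z forward; pixel columns grow to the right and rows downward; lengths in m; the calibration is good to about 2 mm. A picture is of the moment at which its call begins. camera_info takes no time and is no camera call.
- ctrl.hand_in(): hands the job in, once; it reports no verdict.
The state is a dict: "time_s": time; "q": joint angles; "dq": joint speeds; "joint_efforts": joint torques, N m; "eef_pos": TCP position; "eef_rot": TCP orientation; "wrist_force": force on the tool from outside, world axes, zero at the start; "torque": the same for the moment, N m; "opening": opening from 0.0 (shut) to 1.0 (fully open).
Only numpy, scipy, OpenCV 4.12 (cv2) and the standard library are available. Lean on these libraries where they do the work, as an engineer would, in place of code of your own. Each camera call takes 0.05 s, during which the arm holds its last target. There are 200 camera calls.

TASK

Push the open vial drawer home until it seats at its detent. Then take the knob on top of the spring-loaded inspection mirror in the gripper and turn it until the rig's little camera, looking into the mirror, sees the ring target on the drawer's side tab in the middle of its view. Finish while holding the knob still at that angle: do not let go, the mirror springs back; leave the other things on the bench where they are.

Things in the scene. Friction and masses are not known exactly. Their poses are not given: they have to be found in the camera images.
- unit: White bench-top drawer unit, 280 mm deep (x), 240 wide (y), 130 tall, fixed. Origin at bench level in the middle of its front opening; its x axis points into the unit, the way the drawer is pushed, z up.
- drawer (a joint): How far the drawer is open, m: 0 seated, at most 0.15; it stands well open at the start. Sliding takes about 1 N. A sprung roller resists with about 5 N from 14 to 7 mm before home, then draws the drawer home against its stop, where it stays.
- drawer_front (a point): Point on the outer face of the flat white drawer front, on its middle line, 82 mm above the bench (48 mm below the unit's top). The front is 234 mm wide, from 14 to 118 mm above the bench, 15 mm thick, with no handle that sticks out; when seated this point lies 15 mm before the unit's front opening. It moves with the drawer; axes as the unit's.
- target (a point): Centre of the black and white ring target, 28 mm across, on a 34 mm square tab that stands out from the right (-y) end of the drawer front, 100 mm above the bench; it faces the rig's side. Moves with the drawer: 13 mm behind and 152 mm to the right of drawer_front. Axes as the unit's.
- rig: Inspection rig, fixed: aluminium bar 305 x 70 x 10 mm with the mirror at one end and a small black camera at the other. Origin at bench level under the mirror's upright turning axis; its x axis points along the bar to the camera, whose lens is 185 mm from the mirror's axis, 100 mm above the bench, and looks back at the mirror; the camera's top is at 122 mm.
- mirror (a joint): Angle of the mirror about its upright axis, rad, 0 to 1.5, growing counter-clockwise seen from above. At 0 (where it rests at the start and springs back to) the mirror faces the camera squarely, its normal along the rig's x axis. By the law of reflection the mirror must face half-way between camera and target. The spring needs 0.04 to 0.09 N m.
- knob: Black bar knob fixed on top of the mirror, centred on its turning axis: 36 mm long, 12 mm thick, 36 mm tall. Origin at its centre, 154 mm above the bench. x axis along its length, which is also the direction the mirror faces; thickness along y. The mirror below it is 56 mm wide, from 74 to 126 mm above the bench.
- sight: Not a solid thing: the camera's line of sight after the mirror. Origin on the mirror's face at its turning axis, 100 mm above the bench; x axis points where the camera looks by way of the mirror (it turns by twice the mirror's angle, starting along the rig's x axis). The target is in the middle of the view when it lies on this x axis.
- amber_bottle: Bystander: amber glass bottle, 80 mm wide, 190 tall, right side. Origin at the centre of its underside.
- clear_bottle: Bystander: clear bottle with screw cap, 70 mm wide, 150 tall, right side. Origin at the centre of its underside.
- beaker: Bystander: glass beaker, 68 mm wide, 85 tall, right side. Origin at the centre of its underside.
- small_jar: Bystander: small amber jar, 44 mm wide, 50 tall, in front of the inspection rig. Origin at the centre of its underside.
- wrench: Bystander: fitting wrench 140 mm long, lying in front of the rig. Origin at the centre of its underside.
- vial_rack: Bystander: white vial rack 90 x 120 x 30 mm standing on top of the drawer unit, its centre about 140 mm behind the unit's front. Origin at the centre of its underside.
- tip_box: Bystander: open clear tip box 120 x 85 x 60 mm, left of the drawer unit. Origin at the centre of its underside.

How it is judged:
By the outcome, as a careful person would: the job done as asked, in the order asked, and still so for the second after the job is handed in, while the arm keeps its last pose, push and grip.
It also fails if it takes over 46 s, if anything falls off the work surface, if the arm or the gripper's body presses on something with over 40 N, if the wrist force passes 120 N, or if a joint passes its speed limit or range.

## Working session

There is one attempt and no reset: what is moved stays moved. The work goes in short steps, Python scripts to look and compute and a tool call to move; the robot and the scene stay as the last step left them, time stands still between calls to the robot, and variables do not carry over. Pictures are saved under pics/ and viewed, about 8 in all and at most 12, crops included, and the job is handed in when it is done.

Besides the shell and the picture viewer there is one more tool, called after ">>>" as name(argument=value, ...), one argument or row to a line, values as JSON. step_arm: Moves the arm, as the interface text tells. Its arguments: {"type":"object","properties":{"motion":{"type":"array","items":{"type":"array","items":{"type":"number"}}}},"required":["motion"]}

```bash
mkdir -p pics && ls && python3 - <<'E'
from bench import ctrl
import cv2, numpy as np
np.set_printoptions(precision=4,suppress=True)
print(ctrl.get_obs())
for n in("scene","top"):
    p,d=ctrl.camera(n); cv2.imwrite(f"pics/{n}0.png",p[:,:,::-1]); np.savez(f"{n}0.npz",p=p,d=d)
    print(ctrl.camera_info(n))
E
```

```text
pics
{'time_s': 0.0, 'q': array([ 0.9417,  0.1815,  1.608 , -0.    ,  1.3538, -0.2063]), 'dq': array([-0.0008, -0.0019, -0.0006, -0.0007, -0.0005, -0.0012]), 'joint_efforts': array([  0.0004, -44.4859, -35.1344,  -0.0003,   0.009 ,  -0.    ]), 'eef_pos': array([0.2356, 0.5239, 0.2304]), 'eef_rot': array([ 0.6911,  0.1478,  0.6916, -0.1489]), 'wrist_force': array([ 0.4795,  0.2487, -0.3056]), 'torque': array([-0.005 ,  0.009 , -0.0036]), 'opening': 0.9989380808103815}
{'fx': 522.3183334850617, 'fy': 522.3183334850617, 'cx': 276.3994996916155, 'cy': 204.36148747965092, 'dist_coeffs': array([-0.1672,  0.    ,  0.    ,  0.    ,  0.    ]), 'T': array([[ 0.2293,  0.5963, -0.7693,  1.6928],
       [ 0.9734, -0.142 ,  0.1801, -0.2561],
       [-0.0018, -0.7901, -0.613 ,  1.0256],
       [ 0.    ,  0.    ,  0.    ,  1.    ]])}
{'fx': 418.7355846274812, 'fy': 418.7355846274812, 'cx': 282.1265148396373, 'cy': 206.01822986426484, 'dist_coeffs': array([-0.0649,  0.    ,  0.    ,  0.    ,  0.    ]), 'T': array([[ 0.029 , -0.9884,  0.149 ,  0.4244],
       [-0.9995, -0.03  , -0.0046,  0.0012],
       [ 0.009 , -0.1488, -0.9888,  1.1826],
       [ 0.    ,  0.    ,  0.    ,  1.    ]])}
```

View pics/scene0.png

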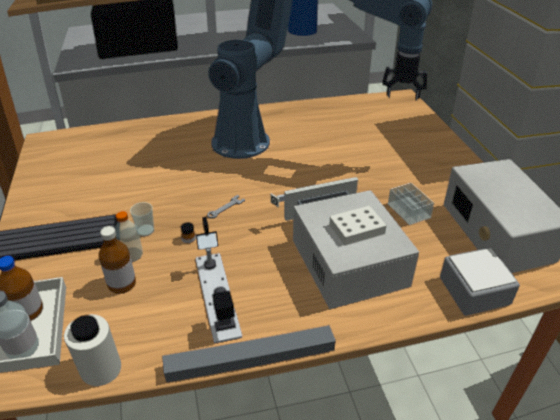

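View pics/top0.png

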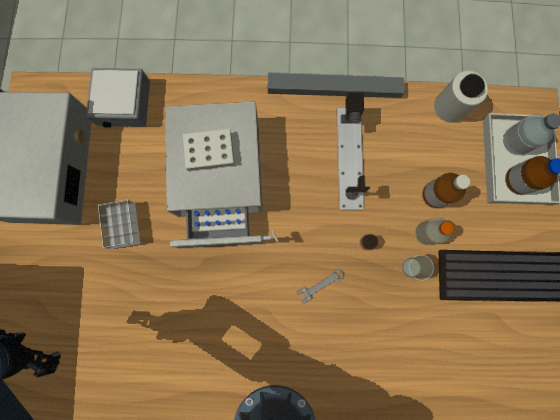

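```bash
cat > h.py <<'E'
import cv2, numpy as np
from bench import ctrl
np.set_printoptions(precision=4,suppress=True)
I={n:ctrl.camera_info(n) for n in("scene","top")}
def K(c): return np.array([[c["fx"],0,c["cx"]],[0,c["fy"],c["cy"]],[0,0,1]])
def ray(n,uv):
    c=I[n]; u=cv2.undistortPoints(np.array(uv,float).reshape(-1,1,2),K(c),c["dist_coeffs"])[:,0]
    return c["T"][:3,3], np.c_[u,np.ones(len(u))]@c["T"][:3,:3].T
def onz(n,uv,z):
    o,d=ray(n,uv); return o+d*((z-o[2])/d[:,2])[:,None]
def tri(a,b):  # scene px, top px -> point, gap
    o1,d1=ray("scene",a);o2,d2=ray("top",b); d1=d1[0]/np.linalg.norm(d1[0]);d2=d2[0]/np.linalg.norm(d2[0])
    s=np.linalg.lstsq(np.c_[d1,-d2],o2-o1,rcond=None)[0]; p,q=o1+s[0]*d1,o2+s[1]*d2
    return (p+q)/2,np.linalg.norm(p-q)
def proj(n,P):
    c=I[n];R=c["T"][:3,:3].T
    return cv2.projectPoints(np.array(P,float).reshape(-1,3),cv2.Rodrigues(R)[0],-R@c["T"][:3,3],K(c),c["dist_coeffs"])[0][:,0]
def cloud(n,d):
    v,u=np.mgrid[:420,:560]; c=I[n]
    x=cv2.undistortPoints(np.stack([u,v],-1).reshape(-1,1,2).astype(float),K(c),c["dist_coeffs"])[:,0]
    P=np.c_[x,np.ones(len(x))]*d.reshape(-1,1)
    return (P@c["T"][:3,:3].T+c["T"][:3,3]).reshape(420,560,3)
def crop(p,x,y,w,h,s,f=cv2.INTER_CUBIC): return cv2.resize(p[y:y+h,x:x+w,::-1],None,fx=s,fy=s,interpolation=f)
E
python3 - <<'E'
from h import *
S=np.load("scene0.npz");T=np.load("top0.npz")
a=crop(S["p"],180,195,100,150,4); b=crop(T["p"],300,90,100,150,4)
cv2.imwrite("pics/c1.png",np.hstack([a,b]))
for n,q in(("top",T),("scene",S)):
    C=cloud(n,q["d"]);
    # unit top plane
    z=C[...,2]; m=(abs(z-.13)<.004)&(q["d"]>0)
    k,l,st,ce=cv2.connectedComponentsWithStats(m.astype(np.uint8))
    for i in range(1,k):
        if st[i,4]>150: print(n,st[i],cv2.minAreaRect(C[l==i][:,:2].astype(np.float32)),np.median(C[l==i],axis=0))
E
```

```text
top [ 165  102   96  109 7536] ((0.712462306022644, 0.18402647972106934), (0.28282326459884644, 0.24237045645713806), 5.178464412689209) [0.6868 0.1772 0.1301]
scene [ 294  190  125   85 4576] ((0.7152109742164612, 0.18266798555850983), (0.285849928855896, 0.24258647859096527), 5.3086838722229) [0.76   0.1654 0.1293]
scene [477 202  65  42 166] ((0.8037274479866028, 0.5847616195678711), (0.2048860341310501, 0.09371934086084366), 30.557981491088867) [0.8386 0.5712 0.1296]
```

View pics/c1.png

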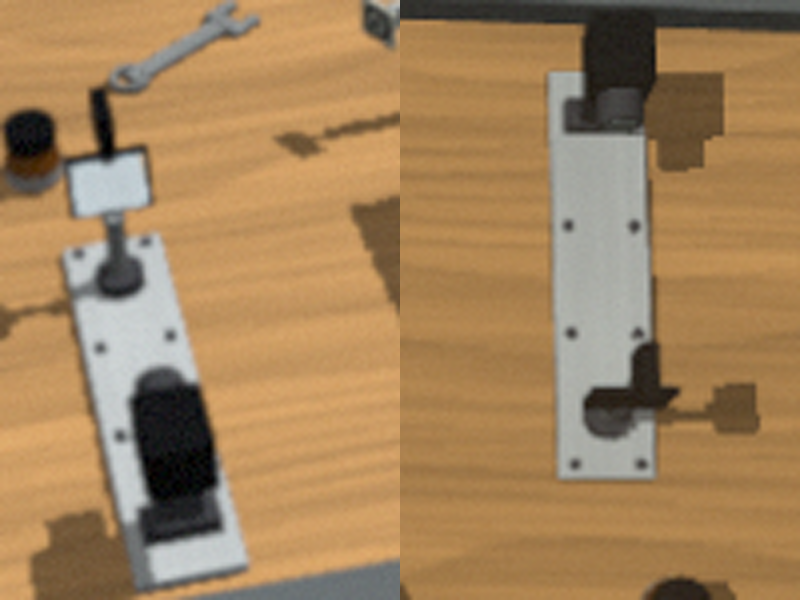

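```bash
python3 - <<'E'
from h import *
S=np.load("scene0.npz");T=np.load("top0.npz")
for n,q,x,y,w,h in(("top",T,325,90,60,130),("scene",S,190,240,60,110)):
    hsv=cv2.cvtColor(q["p"],cv2.COLOR_RGB2HSV); m=np.zeros((420,560),np.uint8)
    m[y:y+h,x:x+w]=((hsv[...,1]<45)&(hsv[...,2]>120))[y:y+h,x:x+w]
    k,l,st,ce=cv2.connectedComponentsWithStats(m); i=1+st[1:,4].argmax()
    v,u=np.nonzero(l==i); P=onz(n,np.c_[u,v],.01)
    r=cv2.minAreaRect(P[:,:2].astype(np.float32)); print(n,"bar",st[i],r); print(cv2.boxPoints(r))
    # knob by depth + dark
    C=cloud(n,q["d"]); dk=(hsv[...,2]<60)&(q["d"]>0)
    for lo,hi in((.135,.16),(.16,.18)):
        mm=(C[...,2]>lo)&(C[...,2]<hi)&(abs(C[...,0]-.63)<.08)&(abs(C[...,1]+.17)<.06)
        v,u=np.nonzero(mm)
        if len(u): print(n,"knob",lo,len(u),u.min(),u.max(),v.min(),v.max(),C[mm].mean(0),C[mm].min(0),C[mm].max(0))
# knob top centres by dark masks
for n,q,x,y,w,h in(("top",T,350,172,25,22),("scene",S,198,210,14,26)):
    print(n); print(q["p"][y:y+h,x:x+w].max(-1))
E
```

```text
top bar [ 337  108   27  102 1897] ((0.7491302490234375, -0.1965082436800003), (0.30150306224823, 0.07092084735631943), 1.8152114152908325)
[[ 0.5973 -0.1658]
 [ 0.5996 -0.2367]
 [ 0.9009 -0.2272]
 [ 0.8987 -0.1563]]
top knob 0.135 28 357 362 179 191 [ 0.6386 -0.1937  0.1479] [ 0.6238 -0.2034  0.1368] [ 0.6567 -0.1915  0.1598]
top knob 0.16 87 358 364 176 190 [ 0.6403 -0.1978  0.1706] [ 0.6238 -0.2049  0.1602] [ 0.6593 -0.1914  0.1765]
scene bar [ 196  254   34   73 1041] ((0.7281439304351807, -0.19849273562431335), (0.25785642862319946, 0.07039240747690201), 1.6250215768814087)
[[ 0.5983 -0.167 ]
 [ 0.6003 -0.2373]
 [ 0.858  -0.23  ]
 [ 0.856  -0.1597]]
scene knob 0.135 39 202 208 222 235 [ 0.6576 -0.2019  0.1489] [ 0.6293 -0.2073  0.1374] [ 0.6651 -0.1948  0.1591]
scene knob 0.16 58 202 208 217 229 [ 0.6491 -0.2008  0.1693] [ 0.6246 -0.2068  0.1609] [ 0.6666 -0.1944  0.1749]
top
[[180 178 180 176 180 179 176 175 133  88 125 163 135 101 148 169 171 172
  170 168 170 172 167 168 170]
 [179 178 175 179 180 180 178 154 102  72  84 147 136 104 151 170 170 171
  168 171 169 172 169 168 1
[... 2945 characters left out ...]
9 175 170 128  67  28  26  24  59 132 175 185 190]
 [175 175 181 177 145  82  32  14  12  48 115 170 186 187]
 [181 182 183 177 154  91  34   2  15  45 108 169 184 185]
 [183 185 183 185 172 105  43  16  10  41 104 172 191 193]
 [186 188 193 195 183 126  53  15  18  22  99 179 202 203]
 [198 201 200 201 187 140  70  16  13  11  99 186 206 205]
 [201 205 202 206 202 163  94  35   9   8  98 181 199 201]
 [203 204 206 204 206 184 113  45   7   0  79 154 171 168]
 [198 198 189 181 180 160 101  32   7   9  46  83  94  89]
 [166 161 142 117 109  91  60  27  16  15  48  77 102 124]
 [ 88  84  72  64  68  74  74  59  42  56  96 142 170 189]
 [ 78  95 115 128 139 141 149 124 103 118 154 190 205 206]]
```

```bash
cat >> h.py <<'E'
from scipy.spatial.transform import Rotation as Ro
def tool(): 
    o=ctrl.get_obs(); q=o["eef_rot"]; return o,np.array(o["eef_pos"]),Ro.from_quat([q[1],q[2],q[3],q[0]])
def goto(P,yaw):  # tool down, jaw (tool y) axis at yaw deg (mod 180) ; prints shift mm and rotvec deg in tool axes
    o,p,R=tool(); best=None
    for k in(0,180):
        a=np.radians(yaw+k); y=np.array([np.cos(a),np.sin(a),0]); x=np.array([0,0,-1.]); M=np.c_[x,y,np.cross(x,y)]
        r=(R.inv()*Ro.from_matrix(M)).as_rotvec(degrees=True)
        print("k",k,"shift",np.round(R.inv().apply(np.array(P)-p)*1000,1),"rot",np.round(r,1))
    y=R.as_matrix()[:,1]; print("jaw yaw now",np.degrees(np.arctan2(y[1],y[0])),"x axis",R.as_matrix()[:,0],"q6",o["q"][5],"t",o["time_s"])
E
python3 - <<'E'
from h import *
S=np.load("scene0.npz");T=np.load("top0.npz")
print("knob +x end top", onz("top",[[362,175.3],[364.4,182]],.172), "scene -x end", onz("scene",[[204.7,216.7]],.172))
C=cloud("top",T["d"]); q=T["p"]; z=C[...,2]
m=(abs(z-.117)<.006)&(C[...,0]<.53)&(C[...,0]>.35)&(C[...,1]<.35)&(C[...,1]>-.02)
k,l,st,ce=cv2.connectedComponentsWithStats(m.astype(np.uint8))
for i in range(1,k):
    if st[i,4]>30: print("front top",st[i],cv2.minAreaRect(C[l==i][:,:2].astype(np.float32)),C[l==i].mean(0))
u=np.radians(5.2);R=np.array([[np.cos(u),-np.sin(u)],[np.sin(u),np.cos(u)]])
for c in([.7125,.184],[.7152,.1827]):
    o=np.array(c)+R@[-.14,0]; t=o+R@[-.002,-.152]; print("origin",o,"target seated",t)
    for op in(.08,.1,.12): print(op,proj("top",np.r_[t-R@[op,0],.1]),proj("scene",np.r_[t-R@[op,0],.1]))
goto([.4,.17,.2],95.2)
E
```

```text
knob +x end top [[ 0.6597 -0.1992  0.172 ]
 [ 0.6429 -0.2051  0.172 ]] scene -x end [[ 0.6294 -0.1984  0.172 ]]
front top [170 236  92  10 544] ((0.49201545119285583, 0.16342145204544067), (0.01548477727919817, 0.23283551633358002), 5.068221092224121) [0.4916 0.1642 0.1179]
origin [0.5731 0.1713] target seated [0.5849 0.0198]
0.08 [[274.8923 237.2919]] [[273.259  199.2163]]
0.1 [[275.3521 245.0246]] [[271.1484 195.3365]]
0.12 [[275.8146 252.7946]] [[269.0788 191.532 ]]
origin [0.5758 0.17  ] target seated [0.5876 0.0185]
0.08 [[275.4275 236.2644]] [[273.0332 199.8224]]
0.1 [[275.8884 243.992 ]] [[270.9217 195.9308]]
0.12 [[276.352 251.757]] [[268.8511 192.1149]]
k 0 shift [  30.8 -255.3  295.2] rot [-29.4  -0.    0.1]
k 180 shift [  30.8 -255.3  295.2] rot [150.6   0.1   0.1]
jaw yaw now 65.77605069671374 x axis [-0.0009 -0.0013 -1.    ] q6 -0.20630890575047148 t 0.1
```

>>> step_arm(
  motion=[
    [31,-254,327,-29.4,0,0,255],
    [31,-254,327,-29.4,0,0,255],
    [31,-254,327,-29.4,0,0,255],
    [31,-254,327,-29.4,0,0,255],
    [31,-254,327,-29.4,0,0,255],
    [31,-254,327,-29.4,0,0,255],
    [31,-254,327,-29.4,0,0,255],
    [31,-254,327,-29.4,0,0,255],
    [90,-254,327,-29.4,0,0,255],
    [150,-254,327,-29.4,0,0,255],
  ],
)

```text
time_s: 1.35
eef_pos: [0.4304, 0.1594, 0.0807]
eef_rot: [0.707, -0.032, 0.705, 0.032]
wrist_force: [-0.4, 0.7, -1.1]
opening: 0.002
```

```bash
python3 - <<'E'
from h import *
goto([.4735,.1617,.08],95.2); print(tool()[0]["eef_pos"],tool()[0]["wrist_force"])
p,d=ctrl.camera("top");cv2.imwrite("pics/c2.png",crop(p,160,170,160,120,5))
E
```

```text
k 0 shift [ 0.8 -1.6 43.2] rot [-0.   0.2 -0. ]
k 180 shift [ 0.8 -1.6 43.2] rot [180.   -0.   -0.3]
jaw yaw now 95.18657601998055 x axis [ 0.0028  0.0006 -1.    ] q6 -1.5667734256301358 t 1.35
[0.4304 0.1594 0.0807] [-0.4378  0.653  -1.0924]
```

View pics/c2.png

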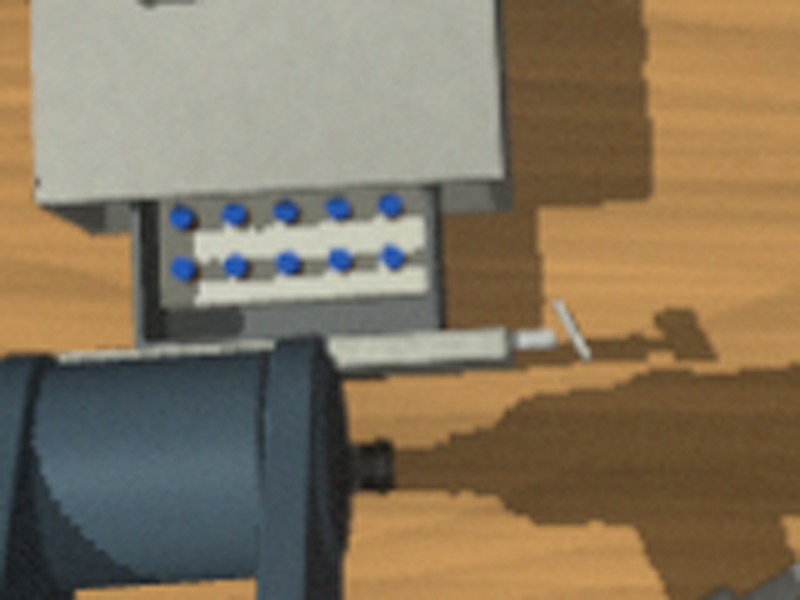

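>>> step_arm(
  motion=[
    [1,-1.5,20,0,0,0,255],
    [1,-1.5,36,0,0,0,255],
    [1,-1.5,46,0,0,0,255],
    [1,-1.5,56,0,0,0,255],
    [1,-1.5,66,0,0,0,255],
    [1,-1.5,76,0,0,0,255],
    [1,-1.5,86,0,0,0,255],
    [1,-1.5,94,0,0,0,255],
    [1,-1.5,99,0,0,0,255],
    [1,-1.5,99,0,0,0,255],
  ],
)

```text
time_s: 2.65
eef_pos: [0.529, 0.1659, 0.0802]
eef_rot: [0.706, -0.032, 0.706, 0.032]
wrist_force: [-0.6, 0.3, -0.3]
opening: -0.004
```

>>> step_arm(
  motion=[
    [0,0,3,0,0,0,255],
    [0,0,6,0,0,0,255],
    [0,0,9,0,0,0,255],
    [0,0,11,0,0,0,255],
    [0,0,13,0,0,0,255],
    [0,0,13,0,0,0,255],
  ],
)

```text
time_s: 3.4
eef_pos: [0.5424, 0.1672, 0.0805]
eef_rot: [0.707, -0.032, 0.706, 0.032]
wrist_force: [-0.0, -0.4, 0.1]
opening: -0.001
```

```bash
python3 - <<'E'
from h import *
p,d=ctrl.camera("top");cv2.imwrite("pics/c3.png",crop(p,160,150,160,120,5))
C=cloud("top",d);z=C[...,2]
m=(abs(z-.117)<.005)&(C[...,0]<.6)&(C[...,0]>.4)&(C[...,1]<.13)&(C[...,1]>.03)
print(C[m].min(0),C[m].max(0),C[m].mean(0),m.sum())
E
```

```text
[0.5631 0.0349 0.1125] [0.5828 0.1296 0.1219] [0.5721 0.0881 0.1177] 165
```

View pics/c3.png

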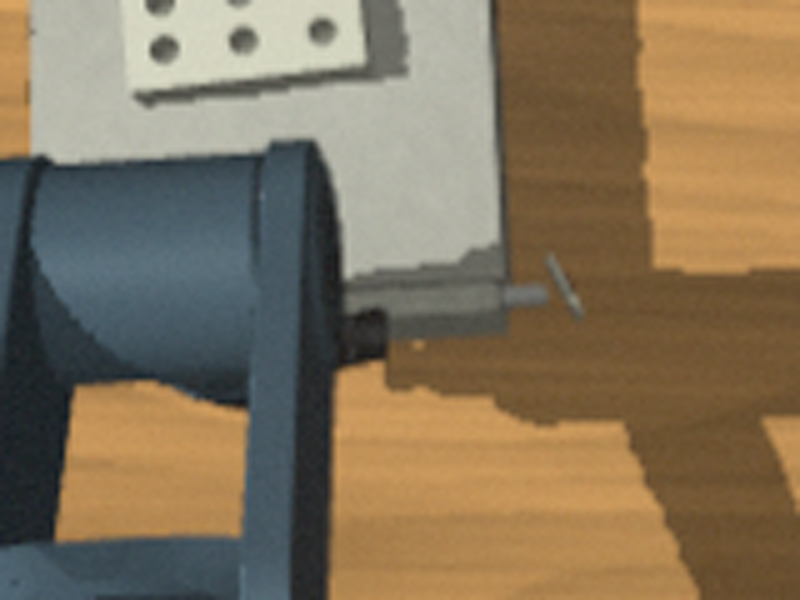

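>>> step_arm(
  motion=[
    [0,0,1,0,0,0,255],
    [0,0,2,0,0,0,255],
    [0,0,3,0,0,0,255],
    [0,0,3,0,0,0,255],
  ],
)

```text
time_s: 3.95
eef_pos: [0.5447, 0.1675, 0.0803]
eef_rot: [0.706, -0.032, 0.706, 0.032]
wrist_force: [-0.6, -0.8, 0.1]
opening: -0.003
```

>>> step_arm(
  motion=[
    [0,0,1,0,0,0,255],
    [0,0,2,0,0,0,255],
    [0,0,3,0,0,0,255],
    [0,0,3,0,0,0,255],
  ],
)

```text
time_s: 4.45
eef_pos: [0.5471, 0.1677, 0.0802]
eef_rot: [0.706, -0.032, 0.707, 0.032]
wrist_force: [-3.4, -0.8, 2.0]
opening: 0.001
```

>>> step_arm(
  motion=[
    [0,0,1,0,0,0,255],
    [0,0,2,0,0,0,255],
    [0,0,2,0,0,0,255],
  ],
)

```text
time_s: 4.82
eef_pos: [0.5471, 0.1677, 0.0803]
eef_rot: [0.704, -0.032, 0.708, 0.032]
wrist_force: [-12.9, -3.2, 9.9]
opening: 0.005
```

>>> step_arm(
  motion=[
    [0,0,-40,0,0,0,255],
    [0,0,-50,0,0,0,255],
    [-60,0,-50,10,0,0,255],
    [-120,0,-50,20,0,0,255],
    [-180,0,-50,30,0,0,255],
    [-180,-60,-50,40,0,0,200],
    [-180,-120,-50,50,0,0,160],
    [-180,-180,-50,60,0,0,100],
    [-180,-240,-50,70,0,0,50],
    [-180,-240,-50,80,0,0,0],
  ],
)

```text
time_s: 6.08
eef_pos: [0.5223, -0.0803, 0.2607]
eef_rot: [0.56, 0.433, 0.558, -0.433]
wrist_force: [-0.1, 1.0, 0.4]
opening: 0.986
```

```bash
python3 - <<'E'
from h import *
S,ds=ctrl.camera("scene"); T,dt=ctrl.camera("top")
C=cloud("top",dt);z=C[...,2]
m=(abs(z-.117)<.005)&(C[...,0]<.62)&(C[...,0]>.5)&(C[...,1]<.32)&(C[...,1]>.03)
print("front",cv2.minAreaRect(C[m][:,:2].astype(np.float32)),m.sum())
g=proj("scene",[.587,.019,.1])[0]; h=proj("top",[.587,.019,.1])[0]; print(g,h)
a=crop(S,int(g[0])-25,int(g[1])-35,50,70,8);b=crop(T,int(h[0])-25,int(h[1])-35,50,70,8)
cv2.imwrite("pics/c4.png",np.hstack([a,b])); print(int(g[0])-25,int(g[1])-35,int(h[0])-25,int(h[1])-35)
np.savez("s1.npz",S=S,ds=ds,T=T,dt=dt)
goto([.642,-.1995,.24],91.7)
E
```

```text
front ((0.5669763684272766, 0.15765342116355896), (0.024141820147633553, 0.25934067368507385), 7.131181240081787) 514
[282.0525 216.0339] [273.3955 205.9484]
257 181 248 170
k 0 shift [ 20.7  84.3 149.2] rot [-76.7   0.1  -0. ]
k 180 shift [ 20.7  84.3 149.2] rot [103.3  -0.   -0.1]
jaw yaw now 14.95853982775252 x axis [ 0.0012 -0.0003 -1.    ] q6 -0.6331074701931406 t 6.175
```

View pics/c4.png

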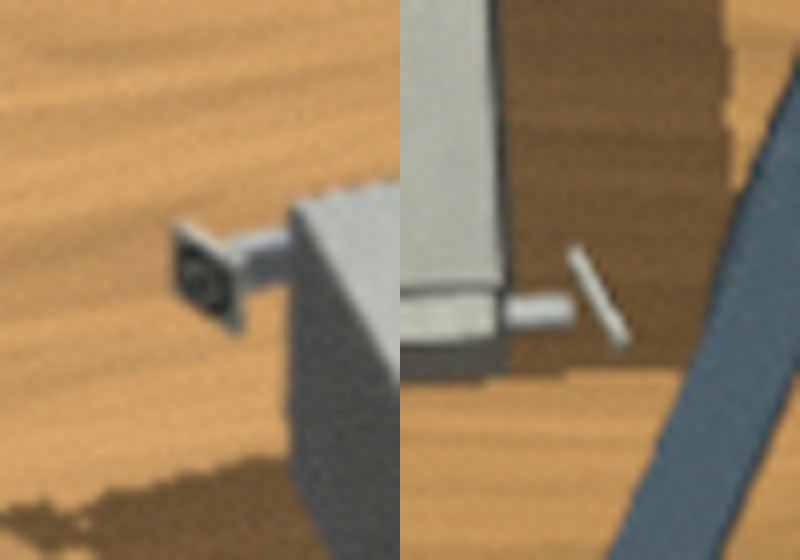

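```bash
python3 - <<'E'
from h import *
a=onz("scene",[[282.1,215.1]],.1)[0]; b=onz("top",[[272.4,206.6]],.117)[0]; print("ring scene",a,"tab top",b)
# two-view height of the tab's top edge middle: scene crop (205,250)
print(tri([257+207/8-.5,181+257/8-.5],[272.4,206.6]))
t=np.array([.587,.019]); 
for T in(a[:2],b[:2],t):
  for c in([.641,-.199],[.643,-.200],[.647,-.199]):
    d=T-c; s=np.degrees(np.arctan2(d[1],d[0])); print(T,c,"sight",s,"jaw/mirror normal yaw",(s+1.7)/2)
E
```

```text
ring scene [0.583  0.0201 0.1   ] tab top [0.5827 0.0212 0.117 ]
(array([0.5837, 0.021 , 0.1094]), np.float64(0.0006834584176701637))
[0.583  0.0201] [0.641, -0.199] sight 104.8309129193227 jaw/mirror normal yaw 53.26545645966135
[0.583  0.0201] [0.643, -0.2] sight 105.25215292905722 jaw/mirror normal yaw 53.47607646452861
[0.583  0.0201] [0.647, -0.199] sight 106.28682111471585 jaw/mirror normal yaw 53.993410557357926
[0.5827 0.0212] [0.641, -0.199] sight 104.83404657355602 jaw/mirror normal yaw 53.26702328677801
[0.5827 0.0212] [0.643, -0.2] sight 105.25316234053807 jaw/mirror normal yaw 53.476581170269036
[0.5827 0.0212] [0.647, -0.199] sight 106.28266497106634 jaw/mirror normal yaw 53.99133248553317
[0.587 0.019] [0.641, -0.199] sight 103.91249467652004 jaw/mirror normal yaw 52.80624733826002
[0.587 0.019] [0.643, -0.2] sight 104.34362131043211 jaw/mirror normal yaw 53.02181065521606
[0.587 0.019] [0.647, -0.199] sight 105.388467832759 jaw/mirror normal yaw 53.544233916379504
```

>>> step_arm(
  motion=[
    [0,21,37,10,0,0,0],
    [0,42,75,20,0,0,0],
    [0,63,112,30,0,0,0],
    [0,84,149,40,0,0,0],
    [10,84,149,50,0,0,0],
    [20,84,149,60,0,0,0],
    [20,84,149,70,0,0,0],
    [20,84,149,80,0,0,0],
    [20,84,149,90,0,0,0],
    [20,84,149,100,0,0,0],
  ],
)

```text
time_s: 7.42
eef_pos: [0.6422, -0.1964, 0.2404]
eef_rot: [0.032, 0.707, 0.032, -0.706]
wrist_force: [0.7, 0.6, 0.3]
opening: 0.997
```

```bash
python3 - <<'E'
from h import *
goto([.6425,-.1995,.14],91.7)
print(tool()[0]["q"])
p,d=ctrl.camera("scene");q,d=ctrl.camera("top"); cv2.imwrite("pics/c5.png",np.hstack([crop(p,170,140,90,130,4),crop(q,310,130,90,130,4)]))
E
```

```text
k 0 shift [100.4   3.1   0. ] rot [-176.5    0.    -0.1]
k 180 shift [100.4   3.1   0. ] rot [ 3.5 -0.  -0. ]
jaw yaw now -84.80912405892654 x axis [ 0.0008 -0.0003 -1.    ] q6 1.0069790061381307 t 7.425
[-0.4732  0.3849  1.3334  0.0001  1.4224  1.007 ]
```

View pics/c5.png

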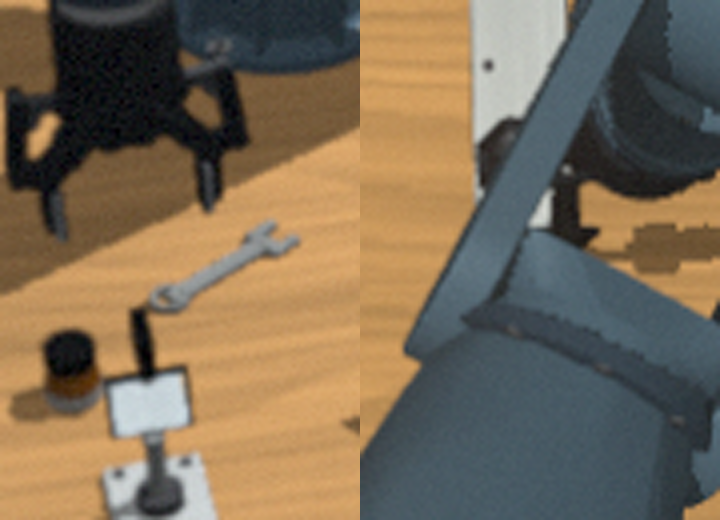

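>>> step_arm(
  motion=[
    [40,3,0,3.5,0,0,0],
    [70,3,0,3.5,0,0,0],
    [90,3,0,3.5,0,0,0],
    [100,3,0,3.5,0,0,0],
    [100,3,0,3.5,0,0,0],
    [100,3,0,3.5,0,0,0],
  ],
)

```text
time_s: 8.28
eef_pos: [0.6426, -0.2008, 0.1418]
eef_rot: [0.011, 0.708, 0.01, -0.706]
wrist_force: [0.5, 0.4, 0.6]
opening: 1.002
```

>>> step_arm(
  motion=[
    [0,0,0,0,0,0,60],
    [0,0,0,0,0,0,110],
    [0,0,0,0,0,0,150],
    [0,0,0,0,0,0,180],
    [0,0,0,0,0,0,195],
    [0,0,0,0,0,0,205],
    [0,0,0,0,0,0,215],
    [0,0,0,0,0,0,215],
  ],
)

```text
time_s: 9.28
eef_pos: [0.6417, -0.2003, 0.1402]
eef_rot: [-0.01, -0.707, -0.01, 0.707]
wrist_force: [-1.1, 0.1, 0.2]
opening: 0.158
```

>>> step_arm(
  motion=[
    [0,0,0,0,0,0,225],
    [0,0,0,0,0,0,235],
    [0,0,0,0,0,0,255],
    [0,0,0,0,0,0,255],
  ],
)

```text
time_s: 9.78
eef_pos: [0.6417, -0.1997, 0.1404]
eef_rot: [-0.01, -0.707, -0.011, 0.707]
wrist_force: [-1.9, 4.2, 2.9]
opening: 0.136
```

```bash
python3 - <<'E'
from h import *
goto([.6417,-.2003,.14],91.7); o=tool()[0]; print(o["wrist_force"],o["torque"],o["eef_pos"],o["opening"])
p,d=ctrl.camera("scene"); cv2.imwrite("pics/c6.png",crop(p,150,170,120,90,6))
E
```

```text
k 0 shift [0.4 0.6 0. ] rot [180.    0.1  -0. ]
k 180 shift [0.4 0.6 0. ] rot [-0.   0.   0.1]
jaw yaw now -88.30408320746638 x axis [-0.0003  0.001  -1.    ] q6 1.0627190974925826 t 9.775
[-1.9002  4.1814  2.9145] [0.7342 0.1742 0.072 ] [ 0.6417 -0.1997  0.1404] 0.13601722784355963
```

View pics/c6.png

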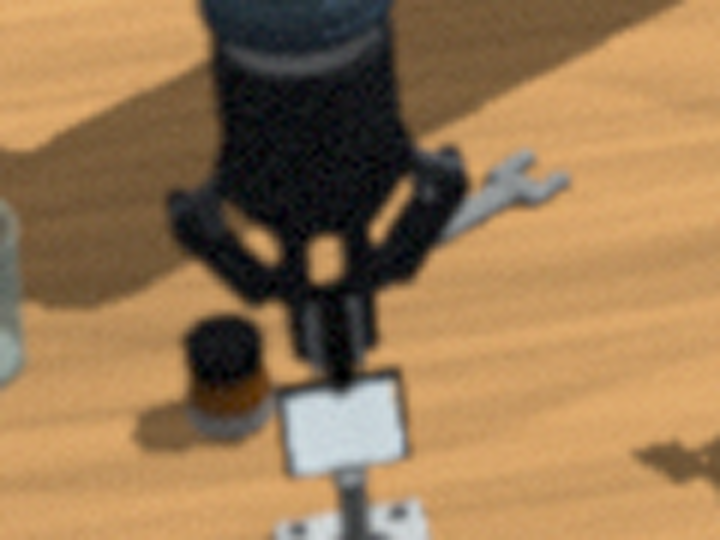

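>>> step_arm(
  motion=[
    [0,0,0,-4,0,0,255],
    [0,0,0,-8,0,0,255],
    [0,0,0,-12,0,0,255],
    [0,0,0,-16,0,0,255],
    [0,0,0,-20,0,0,255],
    [0,0,0,-20,0,0,255],
  ],
)

```text
time_s: 10.58
eef_pos: [0.6418, -0.1999, 0.1404]
eef_rot: [0.133, 0.695, 0.133, -0.694]
wrist_force: [-1.0, 4.9, 2.5]
opening: 0.128
```

>>> step_arm(
  motion=[
    [0,0,0,-4,0,0,255],
    [0,0,0,-8,0,0,255],
    [0,0,0,-12,0,0,255],
    [0,0,0,-16,0,0,255],
    [0,0,0,-20,0,0,255],
    [0,0,0,-24,0,0,255],
    [0,0,0,-28,0,0,255],
    [0,0,0,-31.6,0,0,255],
    [0,0,0,-31.6,0,0,255],
    [0,0,0,-31.6,0,0,255],
  ],
)

```text
time_s: 11.82
eef_pos: [0.6419, -0.2001, 0.1404]
eef_rot: [0.316, 0.633, 0.317, -0.632]
wrist_force: [-0.0, 5.0, 2.4]
opening: 0.133
```

```bash
python3 - <<'E'
from h import *
goto([.6417,-.2,.14],53.3+90); o=tool()[0]; print(o["wrist_force"],o["torque"],o["eef_pos"],o["opening"])
p,d=ctrl.camera("scene");q,dt=ctrl.camera("top"); np.savez("s2.npz",S=p,ds=d,T=q,dt=dt)
cv2.imwrite("pics/c7.png",np.hstack([crop(p,175,190,70,100,5),crop(q,310,140,90,100,5)]))
E
```

```text
k 0 shift [ 0.4 -0.2  0.1] rot [179.9   0.    0.1]
k 180 shift [ 0.4 -0.2  0.1] rot [-0.1 -0.   0. ]
jaw yaw now -36.827865773435384 x axis [ 0.0003  0.0005 -1.    ] q6 0.16407561530736145 t 11.825
[-0.0105  5.0158  2.3892] [ 0.7479  0.0578 -0.0879] [ 0.6419 -0.2001  0.1404] 0.13308455146039166
```

View pics/c7.png

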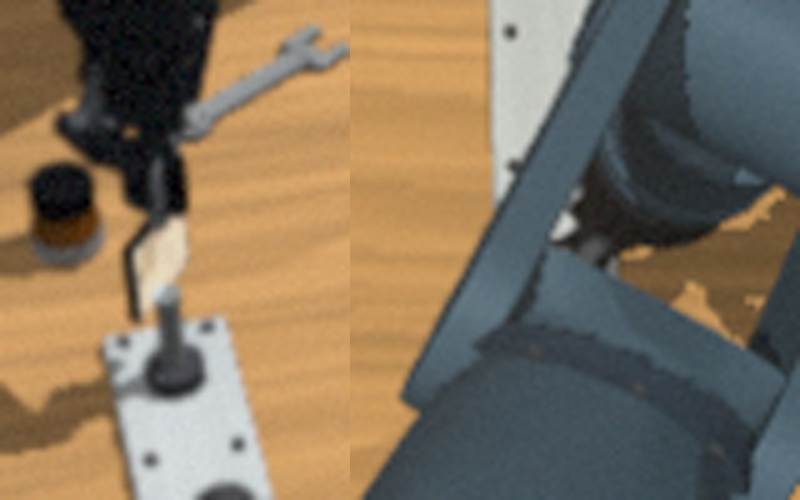

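```bash
python3 - <<'E'
from h import *
A=np.load("scene0.npz");B=np.load("s2.npz")
for nm,d in(("before",A["d"]),("after",B["ds"])):
    C=cloud("scene",d); r=np.hypot(C[...,0]-.642,C[...,1]+.2)
    m=(C[...,2]>.082)&(C[...,2]<.120)&(r<.027)&(d>0); m=cv2.erode(m.astype(np.uint8),np.ones((2,2)))>0
    P=C[m]; 
    for _ in range(3):
        c=P.mean(0); n=np.linalg.svd(P-c)[2][2]; n*=np.sign(n[0]); e=(P-c)@n; P=P[abs(e)<2.5*e.std()]
    print(nm,len(P),c,"normal yaw",np.degrees(np.arctan2(n[1],n[0])),n,e.std())
# bar edge direction by fitLine on the left edge, top view, first picture
T=np.load("top0.npz")["p"]; g=T.astype(float); sat=g.max(-1)-g.min(-1)
for x0,x1,rows in((330,345,range(115,206)),(355,372,range(125,172))):
    uv=[]
    for v in rows:
        s=sat[v,x0:x1]; D=np.abs(np.diff(s)); k=D.argmax(); w=D[max(k-2,0):k+3]; uv.append([x0+max(k-2,0)+(w*np.arange(len(w))).sum()/w.sum()+.5,v])
    P=onz("top",uv,.01)[:,:2].astype(np.float32); l=cv2.fitLine(P,cv2.DIST_HUBER,0,.001,.001).ravel(); print("edge yaw",np.degrees(np.arctan(l[1]/l[0])),l)
E
```

```text
before 168 [ 0.643  -0.1998  0.0991] normal yaw 1.828805900229849 [ 0.9991  0.0319 -0.0282] 0.0019564689785815945
after 77 [ 0.6436 -0.2013  0.0974] normal yaw 53.59151207577967 [ 0.5935  0.8048 -0.0025] 0.0010758951489735205
edge yaw 1.8195153 [ 0.9995  0.0318  0.7635 -0.1597]
edge yaw 1.7581987 [ 0.9995  0.0307  0.7811 -0.2326]
```

```bash
python3 - <<'E'
from h import *
B=np.load("s2.npz"); C=cloud("scene",B["ds"]); 
o=tool()[0]; print(o["time_s"],o["wrist_force"],o["opening"],o["dq"])
g=proj("scene",[.5848,.0197,.1])[0]; x,y=int(g[0]),int(g[1]); A=np.load("s1.npz")["S"]
print("tab unchanged since release:",np.abs(B["S"][y-8:y+9,x-8:x+9].astype(int)-A[y-8:y+9,x-8:x+9]).mean())
print(ctrl.hand_in())
E
```

```text
11.925 [0.2276 5.3525 2.2026] 0.12899095765873572 [-0.0003  0.0002  0.0004 -0.     -0.0005  0.0007]
tab unchanged since release: 4.9988465974625145
the job is handed in; nothing more can be done
None
```

The drawer is pushed home, the gripper is holding the knob at the angle I computed for the target, and the job was handed in at 11.9 s.

- **Drawer:** It was about 75 mm open. I pushed it with the closed fingers until it met the stop: the force rose to about 13 N with no further travel. After I backed off, the images showed the front at home.
- **Mirror:** I gripped the knob (opening about 11 mm) and turned it 51.5° anticlockwise.
    - **Required facing:** about 53.2° in the world frame, worked out from the knob's axis, the seated target and the bar's direction (about 1.8°). The input positions give 53.1–53.3° for the best estimates and 52.8–54.0° across all the readings.
    - **Reached:** the gripper reads 53.2°. A rough depth fit of the mirror face gives 53.6°, based on few pixels.
- **At hand-in:** the arm was still, the wrist force about 6 N and the grip closed on the knob.

**Disagreements and what I could not check:**
- Readings of the target's position differed by up to 4 mm between methods.
- The knob's position along the bar differed by about 5 mm between the two cameras. The forces barely changed during the turn, which supports the position I used.
- The rig camera's own view is not available, so the centring is computed, not seen.
- The picture patch around the target tab differed by a mean of 5 grey levels between just after the push and the end. I took that as noise or shadow and did not look into it.
- The other things were not touched as far as the pictures show, but I did not check each one.

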